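# Find the rocking corner of a weighing slab and shim it

### The arm

A 7-joint arm with a two-finger parallel gripper is mounted at the origin on the work surface. World frame = base frame: x ahead of the robot, y to its left, z up, the work surface at z = 0. Lengths are in m, angles in rad, forces in N, time in s.
With the tool pointing down it reaches from about 0.425 to 0.875 m from the base axis. Payload 8.4 kg.
Tool frame: the origin (TCP) lies on the centre line of the jaws, within the pads' length; the fingertips stand 19 mm ahead of it and the grasp point (between the pads) is the TCP; z points along the fingers, x is the direction in which the jaws open and shut, and the axes are right-handed (so a half turn about z gives the same grasp; the last joint's range is limited). The gripper opens to 87 mm and grips with 3 to 60 N. Pads are 19 mm wide; open, the fingers measure 117 mm over their backs; the gripper's body (75 mm by 190 mm) begins 51 mm behind the grasp point.
Start: joints at [1.038, 0.333, 0.04, 1.465, -0.013, 1.343, -0.059], TCP at [0.273, -0.59, 0.242] pointing down, gripper open.
Joint ranges: [-2.58, 2.58], [-0.38, 2.09], [-1.3, 1.39], [0.25, 2.4], [-1.5, 4.64], [0.08, 2.09], [-2.65, 2.65]. Speed limits (rad/s): [2.22, 2.22, 2.79, 2.79, 3.14, 3.14, 3.14].

### API

Orientations are given as a unit quaternion [x, y, z, w].
In Python, from cell import sensors, optics, order gives the robot as it stands. The module is installed in compiled form; this text tells all that it offers.
- The arm moves only by the tool carry_out, never from a script. Its arguments are lists of equal length, an entry for each row: "slide": the shift along the world's x, y, z in mm, a list of three; "spin": the turn about the world's z in units of 6 degrees (1.0 is 6 degrees). A call has 1 to 12 rows; each row is the pose to reach, as a shift and turn from the pose measured when the call began; what a row does not reach only later rows make up. A row lasts 1/12 s, in which the tool goes at most 41.7 mm and 7.16 degrees, less where a joint would pass 70% of its speed; a pose out of reach is approached as far as the arm can. A call with a gripper value outside its range is refused whole. "grip" is the opening in per cent of the stroke, from 0 (shut) to 100 (fully open), set as the call begins (left out, the last holds). The fingers move at their own pace and stop on an object; "newtons" is the grip in N (left out, the last holds). Time passes only in rows, so rows that repeat a pose let the fingers close. It gives the time, the measured TCP pose, the force and the opening at its end, in the units of the state.
- sensors.get_obs(): the state, without advancing time (a new reading comes with each control period).
- optics.read_camera(name): name is "scene" or "top"; returns the picture (480x640x3 uint8, red, green, blue); there is no depth.
- optics.get_calibration(name): a dict with "K" (3x3 intrinsics, pixels), "world_to_cam" (4x4, takes a point from world to camera coordinates). Camera axes: x right, y down, z forward; pixel columns grow to the right and rows downward; lengths in m; the calibration is good to about 2 mm. A picture is of the moment at which its call begins. get_calibration takes no time and is no camera call.
- order.job_done(): hands the job in, once; it reports no verdict.
The state is a dict: "clock": time; "qpos": joint angles; "qd": joint speeds; "effort": joint torques, N m; "tcp_pos": TCP position; "eef_rot": TCP orientation; "wrist_force": force on the tool from outside, world axes, zero at the start; "ft_torque": the same for the moment, N m; "opening": finger opening in m.
Only numpy, scipy, OpenCV 4.12 (cv2) and the standard library are available. Lean on these libraries where they do the work, as an engineer would, in place of code of your own. Each camera call takes 0.05 s, during which the arm holds its last target. There are 200 camera calls.

### The job

The granite slab under the bench balance rocks. Press down on its corners with the fingertips, one after another, until you find the one that gives, then push that corner's orange shim straight in under the slab until its end is flush with the slab's edge, take the finger away and press the same corner again just as firmly to make sure it stands firm. Only touch, lift nothing, and leave the other three shims and the things around as they are.

Things in the scene. Friction and masses are not known exactly. Their poses are not given: they have to be found in the camera images.
- slab: dark granite weighing slab, 190 (x) x 270 (y) x 20 mm, with a cream balance fixed on its middle (covers 125 x 200 mm, rises 42 mm above it); 3.7 kg together. Stands on four black rubber feet, one squashed 4 mm lower, out of sight. Origin: centre of the slab's underside, 12 mm above the bench; top at 32 mm. x points away from the robot, y to its left, turned by up to 0.2 rad; z up
- corner_nl (a point): the point to press at the near left corner of the slab (as seen from the robot), on its top face, 31 mm in from the near edge and 15 mm in from the left edge. A firm corner does not yield; the rocking one, pressed here with 6 to 15 N, goes down 4 to 5 mm and comes back up when let go
- corner_nr (a point): the point to press at the near right corner of the slab (as seen from the robot), on its top face, 31 mm in from the near edge and 15 mm in from the right edge. A firm corner does not yield; the rocking one, pressed here with 6 to 15 N, goes down 4 to 5 mm and comes back up when let go
- corner_fl (a point): the point to press at the far left corner of the slab (as seen from the robot), on its top face, 31 mm in from the far edge and 15 mm in from the left edge. A firm corner does not yield; the rocking one, pressed here with 6 to 15 N, goes down 4 to 5 mm and comes back up when let go
- corner_fr (a point): the point to press at the far right corner of the slab (as seen from the robot), on its top face, 31 mm in from the far edge and 15 mm in from the right edge. A firm corner does not yield; the rocking one, pressed here with 6 to 15 N, goes down 4 to 5 mm and comes back up when let go
- shim_nl: orange plastic wedge shim on the bench at the near left corner, the first 2 to 6 mm of its nose under the slab's left (+y) edge; 45 long x 26 wide x 12 mm thick, its top falling from 12 to 4 mm over the 25 mm towards the nose. Origin: centre of its underside; x along it towards the nose, the way it is pushed. Slides easily until its thick part enters, then may need up to about 10 N
- shim_nl_end (a point): middle of the blunt outer end face of that shim (26 wide x 12 mm high, 6 mm above the bench): push here. Pushed home, this face is flush with the slab's edge, 135 mm from the slab's middle line
- shim_nr: orange plastic wedge shim on the bench at the near right corner, the first 2 to 6 mm of its nose under the slab's right (-y) edge; 45 long x 26 wide x 12 mm thick, its top falling from 12 to 4 mm over the 25 mm towards the nose. Origin: centre of its underside; x along it towards the nose, the way it is pushed. Slides easily until its thick part enters, then may need up to about 10 N
- shim_nr_end (a point): middle of the blunt outer end face of that shim (26 wide x 12 mm high, 6 mm above the bench): push here. Pushed home, this face is flush with the slab's edge, 135 mm from the slab's middle line
- shim_fl: orange plastic wedge shim on the bench at the far left corner, the first 2 to 6 mm of its nose under the slab's left (+y) edge; 45 long x 26 wide x 12 mm thick, its top falling from 12 to 4 mm over the 25 mm towards the nose. Origin: centre of its underside; x along it towards the nose, the way it is pushed. Slides easily until its thick part enters, then may need up to about 10 N
- shim_fl_end (a point): middle of the blunt outer end face of that shim (26 wide x 12 mm high, 6 mm above the bench): push here. Pushed home, this face is flush with the slab's edge, 135 mm from the slab's middle line
- shim_fr: orange plastic wedge shim on the bench at the far right corner, the first 2 to 6 mm of its nose under the slab's right (-y) edge; 45 long x 26 wide x 12 mm thick, its top falling from 12 to 4 mm over the 25 mm towards the nose. Origin: centre of its underside; x along it towards the nose, the way it is pushed. Slides easily until its thick part enters, then may need up to about 10 N
- shim_fr_end (a point): middle of the blunt outer end face of that shim (26 wide x 12 mm high, 6 mm above the bench): push here. Pushed home, this face is flush with the slab's edge, 135 mm from the slab's middle line
- cup: white plastic measuring cup, 64 mm across, 62 mm high; origin at the centre of its underside. Not part of the job
- tape_roll: red roll of tape lying flat, 90 mm across, 25 mm high; origin at the centre of its underside. Not part of the job
- bead_tub: clear plastic tub with a layer of steel beads, 110 mm across the rim, 70 mm high; origin at the centre of its underside. Not part of the job
Mind the look-alikes: they are no part of the job. Leave any pink look-alike of the shim_nl alone.

How it is judged:
By the outcome, as a careful person would: the job done as asked, in the order asked, and still so for the second after the job is handed in, with the robot touching nothing.
It also fails if it takes over 72 s, if anything falls off the work surface, if the arm or the gripper's body presses on something with over 40 N, if the wrist force passes 120 N, or if a joint passes its speed limit or range.

## Working session

There is one attempt and no reset: what is moved stays moved. The work goes in short steps, Python scripts to look and compute and a tool call to move; the robot and the scene stay as the last step left them, time stands still between calls to the robot, and variables do not carry over. Pictures are saved under pics/ and viewed, about 8 in all and at most 12, crops included, and the job is handed in when it is done.

Besides the shell and the picture viewer there is one more tool, called after "Request:" as name([rows], argument=value, ...), one row to a line, values as JSON. carry_out: Moves the arm, as the interface text tells. Its arguments: {"type":"object","properties":{"slide":{"type":"array"},"spin":{"type":"array"},"grip":{"type":"number"},"newtons":{"type":"number"}},"required":["slide","spin"]}

```bash
mkdir -p pics; python3 - <<'E'
from cell import sensors, optics
import cv2
o=sensors.get_obs()
for k in o: print(k,o[k])
for n in("top","scene"):
    cv2.imwrite(f"pics/{n}0.png",optics.read_camera(n)[:,:,::-1]); c=optics.get_calibration(n); print(n,c)
E
```

```text
clock 0.0
qpos [ 1.0378021   0.33389578  0.03985659  1.46625836 -0.01338961  1.34327437
 -0.05848241]
qd [-0.00063067 -0.00186994  0.00084114 -0.00222364  0.00090773 -0.00124504
 -0.00038352]
effort [ 2.75555503e-04 -6.56365514e+01  1.33488793e+00 -4.03794515e+01
 -5.98966260e-02  4.48407023e-02  1.46211714e-04]
tcp_pos [ 0.27300944 -0.58941812  0.2406751 ]
eef_rot [ 8.42713806e-01 -5.38361240e-01 -6.89807395e-04 -3.74860235e-04]
wrist_force [-0.14192117  0.65436512  0.74849286]
ft_torque [ 0.02677094 -0.04225042 -0.0102255 ]
opening 0.08720494499502626
top {'K': array([[576.33329873,   0.        , 313.01383131],
       [  0.        , 576.33329873, 240.65172109],
       [  0.        ,   0.        ,   1.        ]]), 'world_to_cam': array([[-0.02637635, -0.99959905,  0.01029726, -0.00389511],
       [-0.99305139,  0.025019  , -0.11499123,  0.54853591],
       [ 0.11468749, -0.01325876, -0.99331314,  1.31116696],
       [ 0.        ,  0.        ,  0.        ,  1.        ]])}
scene {'K': array([[566.33203368,   0.        , 324.72713266],
       [  0.        , 566.33203368, 241.4348279 ],
       [  0.        ,   0.        ,   1.        ]]), 'world_to_cam': array([[ 0.44522703,  0.89533741,  0.01199198, -0.21117281],
       [ 0.61574078, -0.29641278, -0.73007038, -0.27931027],
       [-0.65010475,  0.33243102, -0.68326674,  1.61327598],
       [ 0.        ,  0.        ,  0.        ,  1.        ]])}
```

View pics/top0.png

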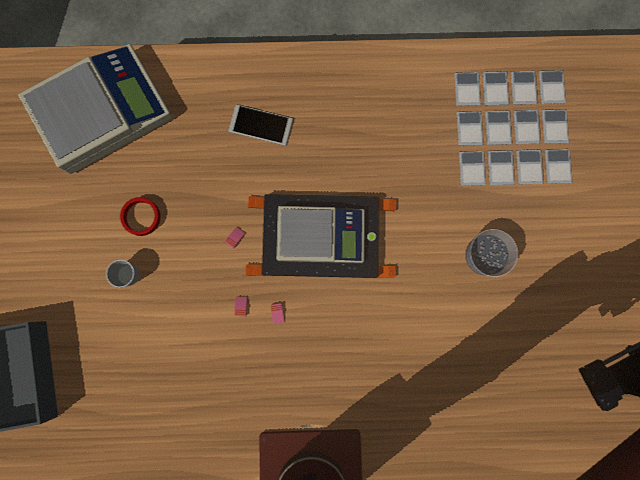

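View pics/scene0.png

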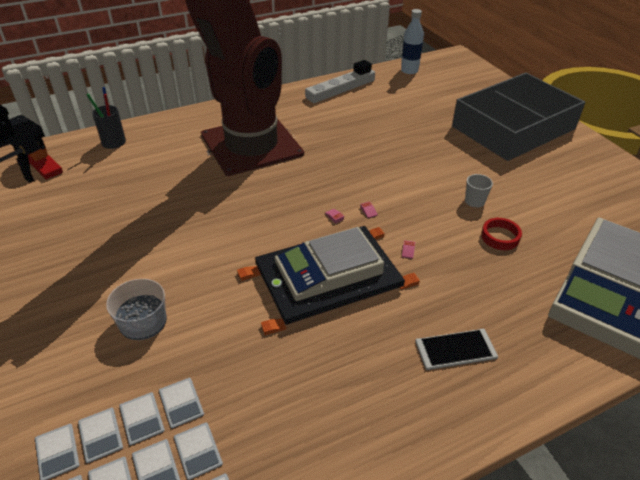

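Top picture: the slab spans px (262–384, 192–277). The orange shims are nl (254,270), nr (389,271), fl (256,202) and fr (390,204). The pink look-alikes at (235,237), (241,306) and (278,313) stay untouched. Next I measure the slab and shims and make one enlarged crop.

```bash
cat > h.py <<'E'
import numpy as np, cv2
from cell import sensors, optics
def w(n,px,z):
    c=optics.get_calibration(n);R=c["world_to_cam"][:3,:3];t=c["world_to_cam"][:3,3]
    o=-R.T@t; px=np.atleast_2d(px).astype(float)
    d=np.c_[px,np.ones(len(px))]@np.linalg.inv(c["K"]).T@R
    return (o+d*((z-o[2])/d[:,2])[:,None])[:,:2]
def proj(n,P):
    c=optics.get_calibration(n);q=np.atleast_2d(P)@c["world_to_cam"][:3,:3].T+c["world_to_cam"][:3,3];q=q@c["K"].T
    return q[:,:2]/q[:,2:]
E
python3 - <<'E'
from h import *
im=cv2.imread("pics/top0.png");hsv=cv2.cvtColor(im,cv2.COLOR_BGR2HSV)
m=cv2.inRange(hsv,(5,190,120),(13,255,255))
for c in cv2.findContours(m,0,2)[0]:
    if cv2.contourArea(c)>50: print("shim",cv2.boundingRect(c),cv2.contourArea(c),w("top",cv2.boxPoints(cv2.minAreaRect(c)),.011).round(4).tolist())
d=cv2.inRange(hsv,(0,0,0),(180,255,62))[170:300,240:410]
d=cv2.morphologyEx(d,cv2.MORPH_OPEN,np.ones((5,5)))
c=max(cv2.findContours(d,0,2)[0],key=cv2.contourArea)+[240,170]
P=w("top",c[:,0],.032).astype(np.float32)
r=cv2.minAreaRect(P*1000);print("slab",r)
e=cv2.resize(im[170:330,220:410],None,fx=4,fy=4,interpolation=cv2.INTER_CUBIC)
cv2.imwrite("pics/crop.png",e[:600])
E
```

```text
shim (378, 266, 18, 11) 122.0 [[0.4867, -0.1698], [0.4856, -0.21], [0.4621, -0.209], [0.4631, -0.1689]]
shim (246, 265, 17, 11) 146.5 [[0.497, 0.1408], [0.496, 0.1032], [0.4725, 0.1036], [0.4735, 0.1411]]
shim (383, 199, 13, 12) 122.5 [[0.6466, -0.1881], [0.6459, -0.2168], [0.6193, -0.2157], [0.62, -0.187]]
shim (248, 196, 16, 12) 147.5 [[0.6617, 0.1339], [0.6608, 0.0981], [0.6342, 0.0986], [0.6351, 0.1342]]
slab ((560.617919921875, -35.80084228515625), (268.3932800292969, 190.69374084472656), 87.2619857788086)
```

View pics/crop.png

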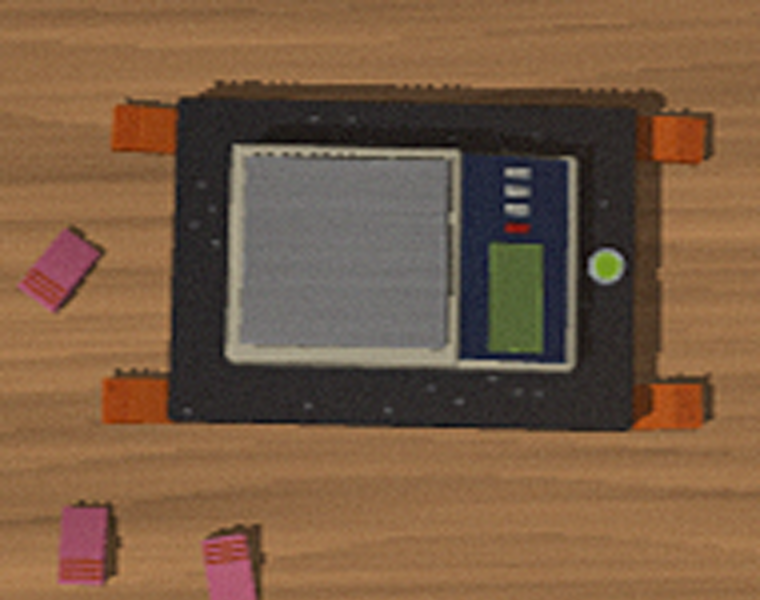

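```bash
cat >> h.py <<'E'
C=np.array([.5606,-.0358]);Y=-.0478
def W(x,y): return C+[x*np.cos(Y)-y*np.sin(Y),x*np.sin(Y)+y*np.cos(Y)]
def go(p,z):
    o=sensors.get_obs();q=o["eef_rot"];a=np.arctan2(2*q[0]*q[1],q[0]**2-q[1]**2)
    print("slide",((np.r_[p,z]-o["tcp_pos"])*1000).round(1),"spin",np.degrees((Y-a+np.pi/2)%np.pi-np.pi/2)/6,"f",o["wrist_force"].round(2))
E
python3 - <<'E'
from h import *
for a in(-.064,.064):
  for b in(-.12,.12): print(a,b,W(a,b).round(4))
im=cv2.imread("pics/top0.png")
print("slab corners",w("top",[[265,194.5],[379,197],[378,277],[262.5,274.5]],.032).round(4).tolist(),[W(a,b).round(4).tolist() for a,b in((.095,.135),(.095,-.135),(-.095,-.135),(-.095,.135))])
go(W(-.064,-.12),.1)
E
```

```text
-0.064 -0.12 [ 0.4909 -0.1526]
-0.064 0.12 [0.5024 0.0871]
0.064 -0.12 [ 0.6188 -0.1587]
0.064 0.12 [0.6303 0.081 ]
slab corners [[0.6602, 0.0918], [0.6477, -0.176], [0.4597, -0.1662], [0.4724, 0.1008]] [[0.6619, 0.0945], [0.649, -0.1752], [0.4593, -0.1661], [0.4722, 0.1036]]
slide [ 217.9  436.9 -140.7] spin 10.401297375424718 f [ 0.04  0.14 -0.59]
```

Request:
carry_out([
  [18, 36, 0],
  [36, 73, 0],
  [54, 109, 0],
  [72, 145, 0],
  [90, 181, 0],
  [108, 218, -10],
  [127, 254, -20],
  [145, 291, -30],
  [163, 327, -45],
  [181, 364, -60],
  [200, 400, -75],
  [218, 436, -90],
], spin=[0.9, 1.8, 2.7, 3.6, 4.5, 5.4, 6.3, 7.2, 8.1, 9.0, 9.8, 10.4], grip=0, newtons=20)

```text
clock: 1.1
tcp_pos: [0.488, -0.1583, 0.153]
eef_rot: [1.0, -0.022, -0.001, 0.0]
wrist_force: [1.4, -0.5, -0.2]
opening: 0.0152
```

```bash
python3 -c "
from h import *
go(W(-.064,-.12),.055)"
```

```text
slide [  2.9   5.7 -98. ] spin -0.04019492138554815 f [ 1.44 -0.46 -0.18]
```

Request:
carry_out([
  [3, 5, -30],
  [3, 5, -60],
  [3, 5, -85],
  [3, 5, -95],
  [3, 5, -97],
  [3, 5, -97],
  [3, 5, -97],
], spin=[0, 0, 0, 0, 0, 0, 0])

```text
clock: 1.68
tcp_pos: [0.4919, -0.1538, 0.0573]
eef_rot: [1.0, -0.022, 0.0, 0.0]
wrist_force: [0.4, 0.1, 0.3]
opening: 0.0007
```

```bash
python3 - <<'E'
from h import *
go(W(-.064,-.12),.051)
cv2.imwrite("pics/p1.png",cv2.resize(optics.read_camera("scene")[180:350,200:440,::-1],None,fx=3,fy=3))
E
```

```text
slide [-0.9  1.2 -6.3] spin -0.03526319916703686 f [0.41 0.11 0.27]
```

View pics/p1.png

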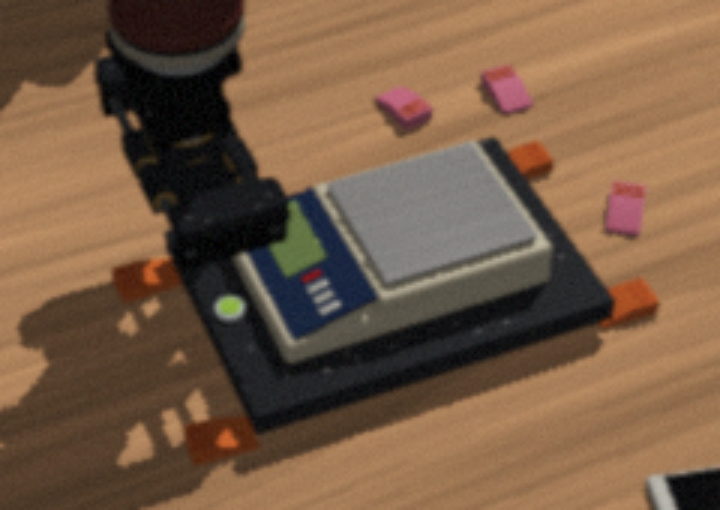

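The fingers stand over the near-right corner, clear of the balance. Now I press in small steps.

Request:
carry_out([
  [-1, 1, -3],
  [-1, 1, -5],
  [-1, 1, -6],
  [-1, 1, -6],
], spin=[0, 0, 0, 0])

```text
clock: 2.07
tcp_pos: [0.4911, -0.153, 0.0517]
eef_rot: [1.0, -0.022, 0.001, 0.001]
wrist_force: [0.1, -0.2, 0.9]
opening: 0.0002
```

Request:
carry_out([
  [0, 0, -1],
  [0, 0, -2],
  [0, 0, -2],
], spin=[0, 0, 0])

```text
clock: 2.32
tcp_pos: [0.4912, -0.153, 0.0515]
eef_rot: [1.0, -0.022, 0.001, 0.001]
wrist_force: [-9.2, 3.0, 22.5]
opening: 0.0004
```

Near-right is firm (22 N, no travel). Next is far right.

Request:
carry_out([
  [0, 0, 8],
  [0, 0, 15],
  [30, -1, 15],
  [64, -3, 15],
  [100, -5, 15],
  [128, -6, 12],
  [128, -6, 6],
  [128, -6, 3],
  [128, -6, 2],
  [128, -6, 2],
], spin=[0, 0, 0, 0, 0, 0, 0, 0, 0, 0])

```text
clock: 3.15
tcp_pos: [0.6179, -0.1592, 0.0531]
eef_rot: [1.0, -0.022, -0.0, 0.001]
wrist_force: [0.1, 0.3, 0.0]
opening: 0.0005
```

```bash
python3 -c "
from h import *
go(W(.064,-.12),.0515)"
```

```text
slide [ 0.9  0.4 -1.6] spin -0.03117502380926176 f [0.08 0.25 0.02]
```

Request:
carry_out([
  [1, 0, -1],
  [1, 0, -2],
  [1, 0, -2.5],
  [1, 0, -2.5],
], spin=[0, 0, 0, 0])

```text
clock: 3.48
tcp_pos: [0.6185, -0.1595, 0.0518]
eef_rot: [1.0, -0.022, -0.0, 0.001]
wrist_force: [-4.5, -0.1, 7.3]
opening: 0.0004
```

Request:
carry_out([
  [0.5, 0, -1],
  [0.5, 0, -1],
  [0.5, 0, -1],
], spin=[0, 0, 0])

```text
clock: 3.73
tcp_pos: [0.6185, -0.1595, 0.0517]
eef_rot: [1.0, -0.023, -0.0, 0.001]
wrist_force: [-3.4, 1.0, 7.2]
opening: 0.0002
```

Request:
carry_out([
  [0, 0, -1.5],
  [0, 0, -1.5],
  [0, 0, -1.5],
], spin=[0, 0, 0])

```text
clock: 3.98
tcp_pos: [0.6185, -0.1595, 0.0517]
eef_rot: [1.0, -0.023, 0.0, 0.002]
wrist_force: [-3.9, 2.5, 8.7]
opening: 0.0006
```

Request:
carry_out([
  [0, 0, 12],
  [0, 0, 25],
  [0, 0, 50],
  [0, 0, 70],
  [3, 40, 70],
  [5, 80, 70],
  [7, 120, 70],
  [9, 160, 70],
  [10, 200, 70],
  [12, 240, 70],
  [12, 240, 40],
  [12, 240, 20],
], spin=[0, 0, 0, 0, 0, 0, 0, 0, 0, 0, 0, 0])

```text
clock: 4.98
tcp_pos: [0.631, 0.0848, 0.0731]
eef_rot: [1.0, -0.02, 0.002, 0.001]
wrist_force: [-0.6, -1.0, -0.8]
opening: 0.0003
```

```bash
python3 -c "
from h import *
go(W(.064,.12),.0535)"
```

```text
slide [ -0.7  -3.8 -19.6] spin -0.07596404917138691 f [-0.58 -1.02 -0.82]
```

Far-right is firm (8.7 N, no travel). Next is far left.

Request:
carry_out([
  [-1, -4, -10],
  [-1, -4, -16],
  [-1, -4, -19],
  [-1, -4, -20],
  [-1, -4, -20],
], spin=[0, 0, 0, 0, 0])

```text
clock: 5.4
tcp_pos: [0.6307, 0.0804, 0.0541]
eef_rot: [1.0, -0.02, 0.002, 0.001]
wrist_force: [-0.3, -0.8, 0.5]
opening: 0.0005
```

Request:
carry_out([
  [0, 0, -1],
  [0, 0, -2],
  [0, 0, -3],
  [0, 0, -3],
], spin=[0, 0, 0, 0])

```text
clock: 5.73
tcp_pos: [0.6311, 0.0803, 0.0518]
eef_rot: [1.0, -0.02, 0.003, 0.001]
wrist_force: [0.3, -1.5, 2.8]
opening: 0.0003
```

Request:
carry_out([
  [0, 0, -1.5],
  [0, 0, -1.5],
  [0, 0, -1.5],
], spin=[0, 0, 0])

```text
clock: 5.98
tcp_pos: [0.6312, 0.0803, 0.0517]
eef_rot: [1.0, -0.021, 0.003, 0.001]
wrist_force: [-5.7, -1.6, 13.2]
opening: 0.0003
```

Far-left is firm at 13 N. Next is near left.

Request:
carry_out([
  [0, 0, 8],
  [0, 0, 15],
  [-30, 1, 15],
  [-64, 3, 15],
  [-100, 5, 15],
  [-128, 6, 12],
  [-128, 6, 6],
  [-128, 6, 3],
  [-128, 6, 2],
  [-128, 6, 2],
], spin=[0, 0, 0, 0, 0, 0, 0, 0, 0, 0])

```text
clock: 6.82
tcp_pos: [0.5043, 0.0863, 0.0539]
eef_rot: [1.0, -0.021, 0.004, 0.001]
wrist_force: [-0.5, -0.0, -0.4]
opening: 0.0005
```

Request:
carry_out([
  [0, 0, -1],
  [0, 0, -2],
  [0, 0, -3],
  [0, 0, -3],
], spin=[0, 0, 0, 0])

```text
clock: 7.15
tcp_pos: [0.5049, 0.0864, 0.0509]
eef_rot: [1.0, -0.021, 0.004, 0.001]
wrist_force: [1.5, 0.0, 1.5]
opening: 0.0007
```

Request:
carry_out([
  [0, 0, -1.5],
  [0, 0, -1.5],
  [0, 0, -1.5],
], spin=[0, 0, 0])

```text
clock: 7.4
tcp_pos: [0.5049, 0.0865, 0.0494]
eef_rot: [1.0, -0.021, 0.004, 0.001]
wrist_force: [-0.3, 0.9, 3.0]
opening: 0.0006
```

It is giving. I continue to the bottom.

Request:
carry_out([
  [-2, 0, -1],
  [-2, 0, -2],
  [-2, 0, -2.5],
  [-2, 0, -2.5],
], spin=[0, 0, 0, 0])

```text
clock: 7.73
tcp_pos: [0.5033, 0.0867, 0.0473]
eef_rot: [1.0, -0.021, 0.004, 0.0]
wrist_force: [0.6, 0.5, 6.1]
opening: 0.0005
```

Request:
carry_out([
  [0, 0, -1],
  [0, 0, -1.5],
  [0, 0, -1.5],
], spin=[0, 0, 0])

```text
clock: 7.98
tcp_pos: [0.5033, 0.0868, 0.0469]
eef_rot: [1.0, -0.021, 0.004, 0.001]
wrist_force: [-5.8, -1.1, 18.7]
opening: 0.0006
```

Near-left is the loose corner: it went down 4.8 mm and stopped. I lift off and move outside its shim.

Request:
carry_out([
  [0, 0, 10],
  [0, 0, 25],
  [0, 0, 45],
  [-5, 30, 45],
  [-10, 60, 45],
  [-15, 82, 45],
  [-15, 82, 30],
  [-15, 82, 30],
], spin=[0, 0, 0, 0, 0, 0, 0, 0])

```text
clock: 8.65
tcp_pos: [0.4865, 0.1696, 0.0753]
eef_rot: [1.0, -0.019, 0.003, 0.001]
wrist_force: [0.1, -0.9, -0.6]
opening: 0.0006
```

```bash
python3 - <<'E'
from h import *
go(W(-.082,.197),.024)
im=optics.read_camera("scene")[:,:,::-1]; 
cv2.imwrite("pics/s2.png",cv2.resize(im[180:330,300:460],None,fx=4,fy=4,interpolation=cv2.INTER_CUBIC))
L=lambda x,y,z:np.r_[W(x,y),z]
print("edge/shim end top corners predicted crop px",((proj("scene",[L(-.095,.173,.012),L(-.069,.173,.012),L(-.095,.135,.032),L(.095,.135,.032)])-[300,180])*4).round(0).tolist())
E
```

```text
slide [  1.6  -4.7 -51.3] spin -0.08763604904637118 f [ 0.11 -0.89 -0.58]
edge/shim end top corners predicted crop px [[313.0, 181.0], [333.0, 208.0], [257.0, 172.0], [419.0, 392.0]]
```

View pics/s2.png

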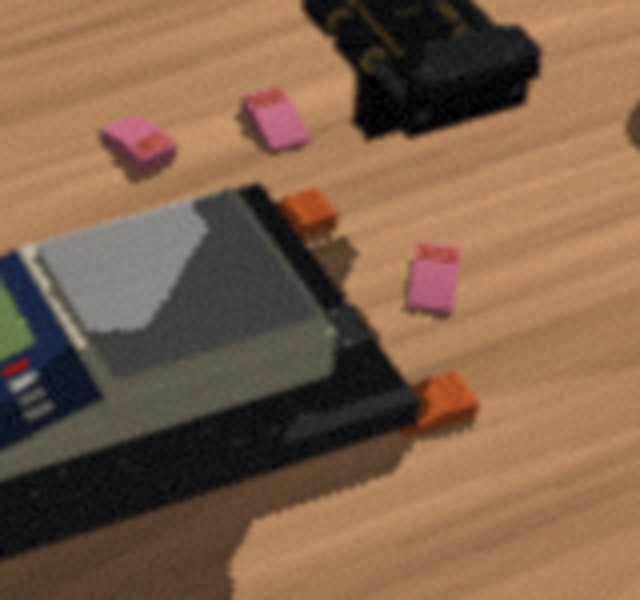

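The picture shows the near-left orange shim with end corners at crop (313,188) and (336,212), close to the prediction. The shim is in place, with the fingers beyond it. Going down.

Request:
carry_out([
  [2, -3, -20],
  [2, -3, -40],
  [2, -3, -50],
  [2, -3, -51],
  [2, -3, -51],
], spin=[0, 0, 0, 0, 0])

```text
clock: 9.12
tcp_pos: [0.4888, 0.1649, 0.0249]
eef_rot: [1.0, -0.021, 0.002, 0.002]
wrist_force: [-0.0, 0.2, 0.4]
opening: 0.0003
```

```bash
python3 -c "
from h import *
go(W(-.082,.1445),.024)"
```

```text
slide [ -3.2 -52.4  -0.9] spin -0.06388160336555765 f [-0.02  0.2   0.36]
```

Request:
carry_out([
  [-1, -5, -1],
  [-1, -10, -1],
  [-1, -15, -1],
  [-1, -19, -1],
  [-1.5, -23, -1],
  [-2, -27, -1],
  [-2, -31, -1],
  [-2, -35, -1],
  [-2, -35, -1],
], spin=[0, 0, 0, 0, 0, 0, 0, 0, 0])

```text
clock: 9.87
tcp_pos: [0.4868, 0.1288, 0.0238]
eef_rot: [1.0, -0.021, 0.002, 0.002]
wrist_force: [-0.4, -0.4, -0.2]
opening: 0.0007
```

```bash
python3 - <<'E'
from h import *
go(W(-.082,.1445),.024)
im=optics.read_camera("scene")[:,:,::-1]; 
cv2.imwrite("pics/s3.png",cv2.resize(im[190:280,320:440],None,fx=6,fy=6,interpolation=cv2.INTER_CUBIC))
E
```

```text
slide [ -1.2 -16.4   0.2] spin -0.05548489966128537 f [-0.44 -0.44 -0.23]
```

View pics/s3.png

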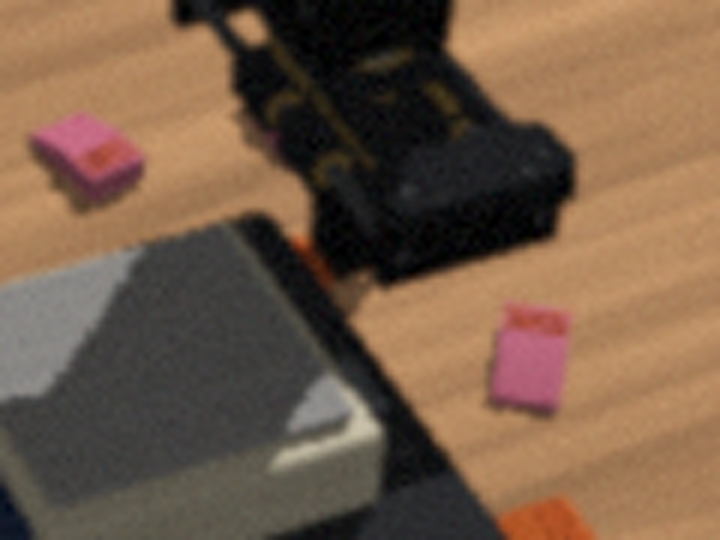

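The shim is partly in, about 16 mm short. I continue in steps.

Request:
carry_out([
  [0, -3, 0],
  [0, -5, 0],
  [-0.5, -8, 0],
  [-0.5, -11, 0],
  [-0.5, -13, 0],
  [-0.5, -13, 0],
], spin=[0, 0, 0, 0, 0, 0])

```text
clock: 10.42
tcp_pos: [0.4863, 0.1156, 0.0238]
eef_rot: [1.0, -0.021, 0.002, 0.002]
wrist_force: [0.5, 0.3, 0.6]
opening: 0.0003
```

```bash
python3 -c "
from h import *
go(W(-.082,.1445),.024)"
```

```text
slide [-0.7 -3.2  0.2] spin -0.0506690130752159 f [0.53 0.26 0.57]
```

Request:
carry_out([
  [0, -1, 0],
  [0, -2, 0],
  [0, -3, 0],
  [0, -3, 0],
], spin=[0, 0, 0, 0])

```text
clock: 10.75
tcp_pos: [0.4863, 0.1126, 0.0238]
eef_rot: [1.0, -0.021, 0.002, 0.002]
wrist_force: [0.1, -0.4, -0.2]
opening: 0.0004
```

Request:
carry_out([
  [0, -1, 0],
  [0, -1, 0],
  [0, -1, 0],
], spin=[0, 0, 0])

```text
clock: 11.0
tcp_pos: [0.4863, 0.1124, 0.0238]
eef_rot: [1.0, -0.021, 0.002, 0.001]
wrist_force: [-0.6, 4.7, -0.5]
opening: 0.0007
```

```bash
python3 - <<'E'
from h import *
for n,b in(("scene",(190,280,320,440)),("top",(220,300,220,330))):
  im=optics.read_camera(n)[:,:,::-1]
  cv2.imwrite(f"pics/{n}4.png",cv2.resize(im[b[0]:b[1],b[2]:b[3]],None,fx=6,fy=6,interpolation=cv2.INTER_CUBIC))
E
```

```text
(no output)
```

View pics/scene4.png

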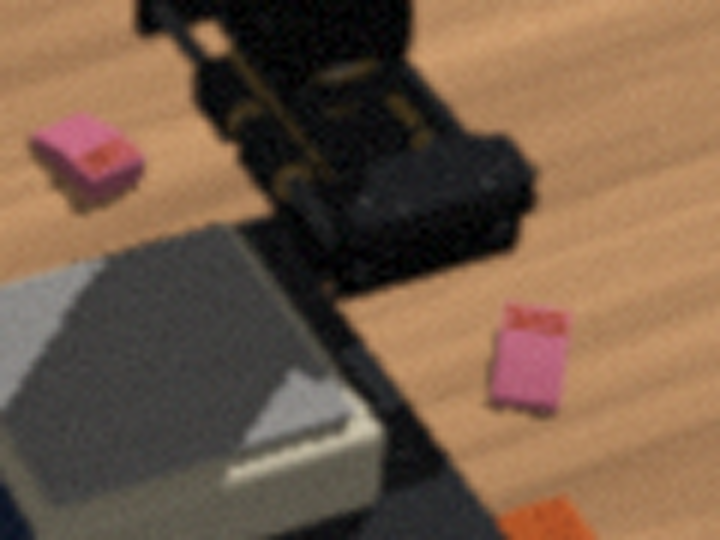

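The finger stopped at the computed flush position with 4.7 N, so it is on the slab's edge. I take it away and look.

Request:
carry_out([
  [0, 3, 0],
  [0, 15, 0],
  [1, 35, 0],
  [1, 45, 10],
  [1, 60, 40],
  [0, 80, 70],
  [0, 110, 80],
  [0, 110, 80],
], spin=[0, 0, 0, 0, 0, 0, 0, 0])

```text
clock: 11.77
tcp_pos: [0.4872, 0.2289, 0.1083]
eef_rot: [1.0, -0.018, 0.005, -0.001]
wrist_force: [-0.3, 0.8, 0.5]
opening: 0.0008
```

```bash
python3 - <<'E'
from h import *
a=cv2.resize(optics.read_camera("scene")[190:280,310:430,::-1],None,fx=5,fy=5,interpolation=cv2.INTER_CUBIC)
b=cv2.resize(optics.read_camera("top")[255:285,225:345,::-1],None,fx=5,fy=5,interpolation=cv2.INTER_CUBIC)
cv2.imwrite("pics/s5.png",np.vstack([a[:440],b]))
go(W(-.064,.12),.054)
E
```

```text
slide [  16.  -136.3  -50.9] spin -0.08048647319454143 f [-0.14 -0.84 -0.85]
```

View pics/s5.png

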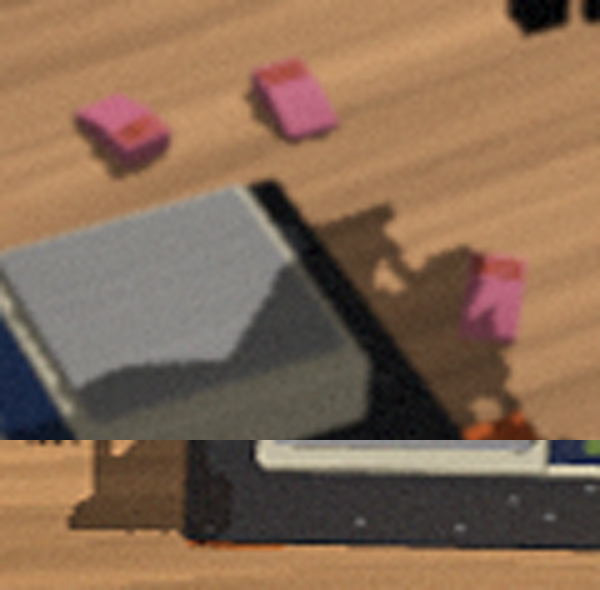

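The shim is fully in. In the top crop its side strip runs from px 190, flush with the slab's left edge at about 187, and its length matches 45 mm. Now I press the corner again.

Request:
carry_out([
  [4, -36, 0],
  [8, -72, 0],
  [12, -105, 0],
  [16, -136, 0],
  [16, -136, -20],
  [16, -136, -40],
  [16, -136, -48],
  [16, -136, -51],
  [16, -136, -51],
], spin=[0, 0, 0, 0, 0, 0, 0, 0, 0])

```text
clock: 12.62
tcp_pos: [0.5016, 0.0871, 0.0533]
eef_rot: [1.0, -0.02, 0.002, 0.001]
wrist_force: [-0.0, -0.2, 0.3]
opening: 0.0002
```

Request:
carry_out([
  [-1, 0, -1],
  [-1, 0, -2],
  [-1, 0, -3],
  [-1, 0, -3],
], spin=[0, 0, 0, 0])

```text
clock: 12.95
tcp_pos: [0.5009, 0.0874, 0.0515]
eef_rot: [1.0, -0.019, 0.002, 0.002]
wrist_force: [-3.8, -0.7, 8.9]
opening: 0.0005
```

Request:
carry_out([
  [0, 0, -1.5],
  [0, 0, -1.5],
  [0, 0, -1.5],
], spin=[0, 0, 0])

```text
clock: 13.2
tcp_pos: [0.501, 0.0874, 0.0514]
eef_rot: [1.0, -0.019, 0.002, 0.002]
wrist_force: [-7.1, -2.5, 13.9]
opening: 0.0001
```

Firm at 13.9 N. I press a little harder to match the first press (18.7 N).

Request:
carry_out([
  [0, 0, -1.5],
  [0, 0, -2],
  [0, 0, -2],
], spin=[0, 0, 0])

```text
clock: 13.45
tcp_pos: [0.501, 0.0875, 0.0514]
eef_rot: [1.0, -0.019, 0.003, 0.003]
wrist_force: [-9.6, -2.7, 22.0]
opening: 0.0005
```

Request:
carry_out([
  [0, 0, 10],
  [0, 0, 30],
  [0, 0, 60],
  [-5, 30, 80],
  [-10, 70, 90],
  [-10, 110, 100],
  [-10, 150, 120],
  [-10, 150, 120],
  [-10, 150, 120],
], spin=[0, 0, 0, 0, 0, 0, 0, 0, 0])

```text
clock: 14.2
tcp_pos: [0.4909, 0.2411, 0.1734]
eef_rot: [1.0, -0.017, 0.004, 0.001]
wrist_force: [0.3, 0.7, 0.2]
opening: 0.0004
```

```bash
python3 - <<'E'
from h import *
im=optics.read_camera("top")[:,:,::-1]
cv2.imwrite("pics/top6.png",cv2.resize(im[180:330,210:410],None,fx=4,fy=4,interpolation=cv2.INTER_CUBIC))
E
```

```text
(no output)
```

View pics/top6.png

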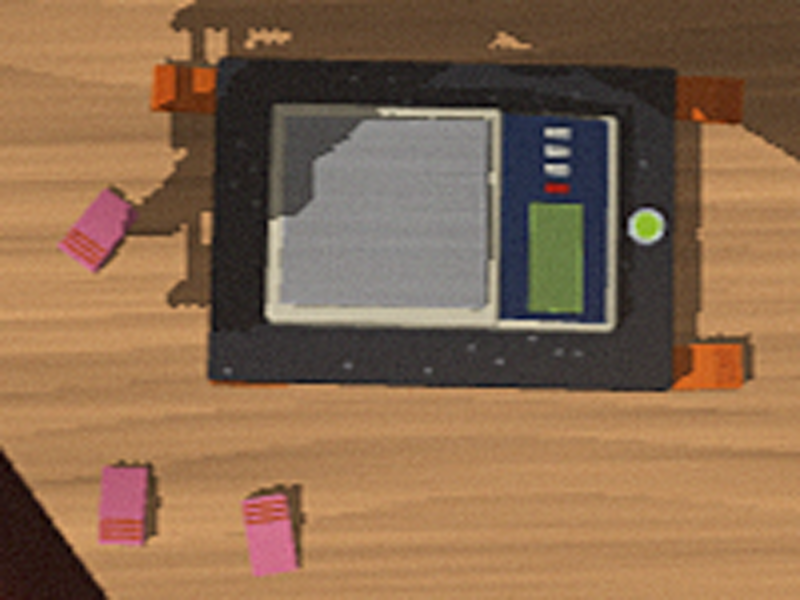

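The near-left shim is home, with its strip starting at the slab's edge (212,382). The other three shims, the slab and the pink pieces are where they were. Handing in.

```bash
python3 -c "
from cell import order
print(order.job_done())"
```

```text
the job is handed in; nothing more can be done
None
```

The near-left corner was the one that rocked. Its orange shim is now pushed in flush with the slab's edge, and the job was handed in at about 14 s with the arm clear.

- **Finding the corner:** near right (22 N), far right (9 N) and far left (13 N) did not yield. Near left went down about 4.8 mm and stopped, with 18.7 N at the end.
- **Pushing the shim:** the finger met almost no resistance until the computed flush position. It then stopped against the slab's edge at about 4.7 N, and I took it away.
- **Pressing again:** the same corner held firm at 8.9, 13.9 and 22 N, with the fingertip staying at the slab's full height, within about 0.1 mm.
- **Last picture:** the shim is in to the slab's edge. The other three shims, the slab and the pink look-alikes looked unmoved; the cup, tape roll and bead tub were outside the crop, but the arm went nowhere near them.

**Checks that missed or disagreed:**
- **Press force:** three presses went above the stated 6 to 15 N: 22 N at near right, and 18.7 N and 22 N at near left.
- **Flushness:** it rests on the finger's contact and the picture, so it is good to about 1 mm.
- **Camera offset:** the scene and top cameras disagreed by about 2 to 3 mm.

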